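# Slide the sheet blank out over the catch dish

## Task

Get the thin steel sheet blank ready for filing: with the fingertips, push it flat against the low metal fence along the back of the wooden ledge, and along the ledge until about a third of its length overhangs the ledge's end on the side of the shallow brass dish. It must stay flat on the ledge, lying straight along the fence. Only push: do not pinch or lift the blank, and leave the dish and the rubber wheel at the other end where they are.

Things in the scene. Friction and masses are not known exactly. Their poses are not given: they have to be found in the camera images.
- ledge: Fixed low bench of dark wood: board 100 mm deep (its x), 180 mm long (its y), 18 mm thick, on two feet; its flat top is 45 mm above the cabinet top. Origin: centre of the footprint, on the cabinet top (z = 0). x points to the fence at the back (ahead and to the right as the robot sees it); y runs along the ledge, ahead and to the left; the open ends are at y = +90 and -90 mm.
- fence (a point): Middle of the foot of the fence's front face, on the board's top (ledge x +38 mm, y 0, z 45 mm); axes as the ledge's. The aluminium fence, 12 mm thick, runs along the ledge's whole back edge and rises 14 mm above the board.
- blank: Thin loose plain steel plate, 50 mm (its x) by 80 mm (its y) by 6 mm thick, 0.2 kg or a little more or less, edges rounded by 1 mm, two small pilot marks near its ends. Lies flat on the ledge near its middle, off the fence and a little crooked, long side roughly along the ledge. Origin: centre of its underside. It tips off if half of it overhangs.
- dish: Shallow round brass dish with scrap findings, 55 mm across, 14 mm high, standing on the cabinet top just beyond one end of the ledge (either end); it marks the end over which the blank must stick out. Origin: centre of its underside.
- wheel: Black rubber wheel in a red ring lying flat, 62 mm across, 23 mm high, on the cabinet top just beyond the other end of the ledge. Origin: centre of its underside. Leave alone.
Mind the look-alikes: they are no part of the job. Of the things that look like the dish, take the one that is farthest to the robot's left at the start.

How it is judged (in metres and radians):
At the end, for the whole second after the job is handed in: The blank lies flat on the ledge, at rest, against the fence (gap at its middle under 4 mm, parallel to the fence within 0.06 rad), and overhangs the ledge's end on the dish's side by 17 to 37 mm (27 mm is a third); dish and wheel are within 20 mm of where they stood (((y of dish in the frame of ledge above 0 m and y of blank in the frame of ledge between 0.067 and 0.087 m) or (y of dish in the frame of ledge below 0 m and y of blank in the frame of ledge between -0.087 and -0.067 m)) and x of blank in the frame of ledge above 0.009 m and angle between the y axis of blank and the y axis of ledge, either way round below 0.06 rad and angle between blank's own z axis and vertical below 0.05 rad and z of blank in the frame of ledge between 0.042 and 0.048 m and linear speed of blank below 0.01 m/s and distance of each of dish, wheel from where it was at the start of the episode below 0.02 m); the robot touches nothing.
It fails at once if the blank is lifted or carried (more than 5 mm off the ledge) (z of blank in the frame of ledge above 0.05 m).
It fails at once if the blank is tipped (angle between blank's own z axis and vertical above 0.15 rad).
It fails at once if the blank falls off the ledge (z of blank in the frame of ledge below 0.038 m).
It fails at once if the blank is pinched between the fingers (x of the grasp point in the frame of blank between -0.018 and 0.018 m and y of the grasp point in the frame of blank between -0.033 and 0.033 m and z of the grasp point in the frame of blank below 0.021 m and contact force between the fingers and blank above 10 N).
It fails at once if the dish or the wheel is moved more than 20 mm (distance of any of dish, wheel from where it was at the start of the episode above 0.02 m).
It also fails if it takes over 54 s, if anything falls off the work surface, if the arm or the gripper's body presses on something with over 40 N, if the wrist force passes 120 N, or if a joint passes its speed limit or range.

## Robot

A 6-joint arm with a two-finger parallel gripper is mounted at the origin on a cart in front of the work surface, level with it; the furniture and walls round the work are solid. World frame = base frame: x ahead of the robot, y to its left, z up, the work surface at z = 0. Lengths are in mm, angles in degrees, forces in N, time in s.
With the tool pointing down it reaches from about 350 to 850 mm from the base axis. Payload 8.1 kg.
Tool frame: the origin (TCP) lies midway between the tips of the shut fingers; the grasp point (between the pads) lies 19 mm behind it; z points along the fingers, x is the direction in which the jaws open and shut, and the axes are right-handed (so a half turn about z gives the same grasp; the last joint's range is limited). The gripper opens to 93 mm and grips with 3 to 60 N. Pads are 15 mm wide; open, the fingers measure 128 mm over their backs; the gripper's body (75 mm by 188 mm) begins 65 mm behind the grasp point.
Start: joints at [64.034, 7.471, 85.268, -0, 87.261, -4.893], TCP at [215.717, 559.885, 218.635] pointing down, gripper open.
Joint ranges: [-169.43, 169.43], [-51.17, 129.36], [1.28, 143.12], [-76.62, 256.62], [0, 156.53], [-152.29, 152.29]. Speed limits (degrees/s): [136.94, 136.94, 159.86, 180, 180, 180].

## Interface

Orientations are given as a 3x3 rotation matrix whose columns are the frame's x, y, z axes.
In Python, from bench import manip gives the robot as it stands.
- The arm moves only by the tool jog_arm, never from a script. Its argument "motion" is one flat list of numbers, 7 for each row, row after row: the closure, from -1 (fully open) to 1 (shut), then the shift along the tool's x, y, z in mm, then the turn, a rotation vector about the tool's x, y, z in rad. In form: [jaw, dx, dy, dz, ax, ay, az, jaw, dx, dy, dz, ax, ay, az, ...]. A call has 1 to 10 rows; each row is the pose to reach, as a shift and turn from the pose commanded when the call began, along the tool's axes at that moment; what a row does not reach only later rows make up. A row lasts 1/10 s, in which the tool goes at most 50 mm and 8.59 degrees, less where a joint would pass 70% of its speed; a pose out of reach is approached as far as the arm can. A call with a gripper value outside its range is refused whole. The fingers move at their own pace and stop on an object; "newtons" is the grip in N (left out, the last holds). Time passes only in rows, so rows that repeat a pose let the fingers close. It gives the time, the measured TCP pose, the force and the opening at its end, in the units of the state.
- manip.sense(): the state, without advancing time (a new reading comes with each control period).
- manip.camera(name): name is "scene" or "top" or "wrist"; returns a dict with "frame" (480x640x3 uint8, red, green, blue), "z_map" (480x640 float32, mm along the optical axis (not along the pixel's ray), 0 where there is no reading), "intrinsics" (3x3 intrinsics, pixels), "extrinsics" (4x4, takes a point from world to camera coordinates). Camera axes: x right, y down, z forward; pixel columns grow to the right and rows downward; lengths in mm; the calibration is good to about 2 mm. A picture is of the moment at which its call begins.
- manip.sign_off(): hands the job in, once; it reports no verdict.
The state is a dict: "t": time; "q": joint angles; "joint_velocities": joint speeds; "joint_torque": joint torques, N m; "ee_pos": TCP position; "tcp_rot": TCP orientation; "contact_force": force on the tool from outside, world axes, zero at the start; "ft_torque": the same for the moment, N m; "opening": finger opening in mm.
Only numpy, scipy, OpenCV 4.12 (cv2) and the standard library are available. Lean on these libraries where they do the work, as an engineer would, in place of code of your own. Each camera call takes 0.05 s, during which the arm holds its last target.

## Working session

There is one attempt and no reset: what is moved stays moved. The work goes in short steps, Python scripts to look and compute and a tool call to move; the robot and the scene stay as the last step left them, time stands still between calls to the robot, and variables do not carry over. Pictures are saved under pics/ and viewed, and the job is handed in when it is done.

Besides the shell and the picture viewer there is one more tool, called as name(argument=value, ...), one argument or row to a line, values as JSON. jog_arm: Moves the arm, as the interface text tells. Its arguments: {"type":"object","properties":{"motion":{"type":"array","items":{"type":"number"}},"newtons":{"type":"number"}},"required":["motion"]}

```bash
mkdir -p pics; cat > h.py <<'E'
import numpy as np, cv2
from bench import manip
def snap(n,tag):
    c=manip.camera(n); cv2.imwrite(f'pics/{tag}.png',c['frame'][:,:,::-1]); np.savez(f'pics/{tag}.npz',**c); return c
def load(tag): return np.load(f'pics/{tag}.npz')
def ray(c,uv,z):
    uv=np.atleast_2d(np.array(uv,float)); K=c['intrinsics'];E=c['extrinsics'];R=E[:3,:3];t=E[:3,3]
    d=np.c_[uv,np.ones(len(uv))]@np.linalg.inv(K).T@R; o=-R.T@t
    return o+d*((z-o[2])/d[:,2])[:,None]
def proj(c,P):
    P=np.atleast_2d(P);E=c['extrinsics'];p=(P@E[:3,:3].T+E[:3,3])@c['intrinsics'].T
    return p[:,:2]/p[:,2:]
def cloud(c):
    v,u=np.mgrid[:480,:640]; z=c['z_map']; K=c['intrinsics'];E=c['extrinsics']
    p=np.stack([(u-K[0,2])/K[0,0]*z,(v-K[1,2])/K[1,1]*z,z],-1); P=(p-E[:3,3])@E[:3,:3]; P[z==0]=np.nan; return P
E
python3 - <<'E'
from h import *
for n in ['scene','top','wrist']: snap(n,n+'0')
s=manip.sense(); print(s['t'],s['ee_pos'],s['tcp_rot'],s['opening'],s['contact_force'])
E
```

```text
0.15 [215.50295805 559.4837704  217.82187483] [[ 3.59550107e-01  9.33125552e-01 -6.51984853e-04]
 [ 9.33124636e-01 -3.59550672e-01 -1.31422368e-03]
 [-1.46075728e-03 -1.35853866e-04 -9.99998924e-01]] 93.07205685963514 [-0.6480071   0.49421992 -0.29918044]
```

View pics/scene0.png

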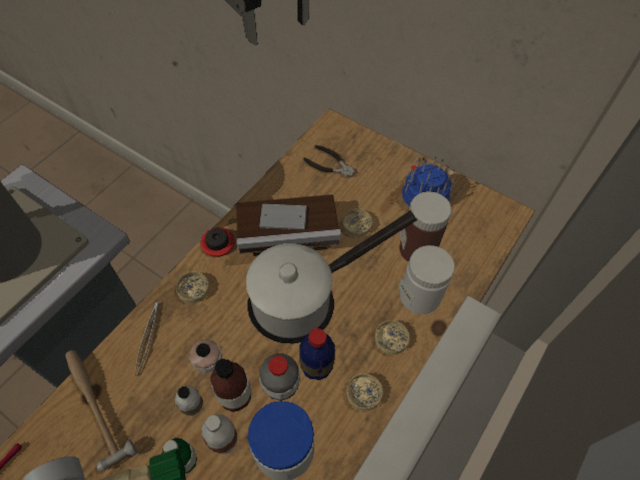

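View pics/top0.png

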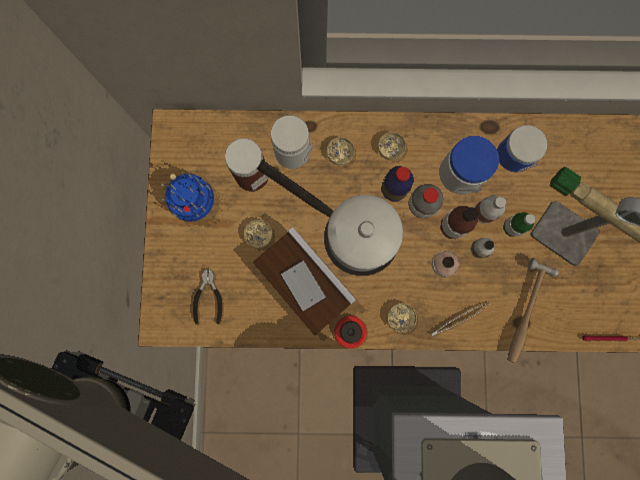

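View pics/wrist0.png

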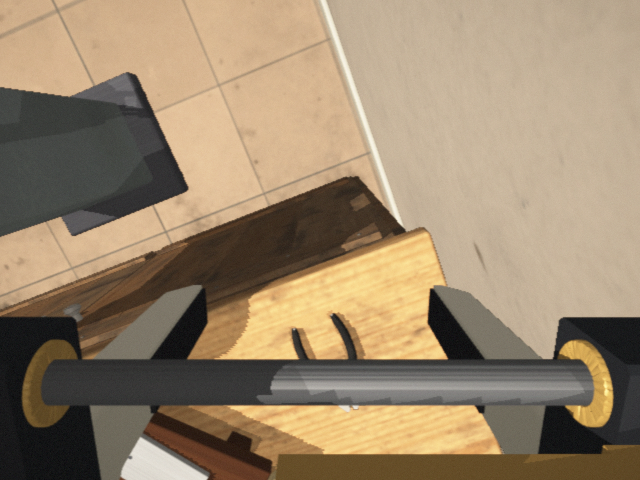

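The top view shows the ledge at about (303,281) with the blank on it at (302,286). The leftmost dish is at (257,233), the wheel at (350,331), and a pot stands close behind the fence at (365,235). Next I measure these.

```bash
cat > meas.py <<'E'
from h import *
def blank(c):
    P=cloud(c); f=c['frame'].astype(int); return P,f
E
python3 - <<'E'
from h import *
c=load('top0'); P=cloud(c); f=c['frame'].astype(int)
hsv=cv2.cvtColor(c['frame'],cv2.COLOR_RGB2HSV)
for n,(u,v) in dict(board=(280,275),board2=(320,318),fence=(320,267),blank=(302,286),dish=(257,233),wheel=(350,331),knob=(366,229),lid=(385,240),lid2=(345,215),rim=(330,240),handle=(300,190),handle2=(275,170),handle3=(325,207),table=(230,300),jar=(245,155),plier=(208,280)).items():
    print(n,P[v,u].round(1),f[v,u],hsv[v,u])
z=P[:,:,2]
roi=np.zeros((480,640),bool); roi[215:345,235:370]=1
m=(roi&(abs(z-45)<4)&(hsv[:,:,2]<110)&(hsv[:,:,1]>60)).astype(np.uint8)
mb=(roi&(abs(z-51)<6)&(hsv[:,:,1]<50)&(hsv[:,:,2]>90)).astype(np.uint8)
mf=(roi&(abs(z-59)<4)).astype(np.uint8)
for n,mm in (('board',m),('blank',mb),('fence',mf)):
    k,_,st,ce=cv2.connectedComponentsWithStats(mm); print(n,[(s[:5].tolist()) for s in st[1:] if s[4]>60])
E
```

```text
board [404.4 375.2  46.6] [48 33 21] [ 13 143  48]
board2 [325.9 299.8  43.4] [64 38 22] [ 11 167  64]
fence [419.2 300.8  56.8] [146 143 139] [ 17  12 146]
blank [384.2 333.8  49.1] [124 123 115] [ 27  19 124]
dish [491.  426.1  -1.9] [124 109  75] [ 21 101 124]
wheel [302.3 242.9  20.1] [58 52 47] [14 48 58]
knob [481.1 221.  117.8] [158 152 137] [ 21  34 158]
lid [465.2 185.1  95.7] [171 166 148] [ 23  34 171]
lid2 [510.3 256.8  94.2] [144 139 125] [ 22  34 144]
rim [465.8 283.3  84.3] [126 121 110] [ 21  32 126]
handle [554.  338.5 100.9] [37 33 26] [19 76 37]
handle2 [583.8 382.4 125.6] [45 43 37] [23 45 45]
handle3 [527.9 292.8  78.8] [39 34 26] [18 85 39]
table [358.6 474.8  -1.8] [122  93  56] [ 17 138 122]
jar [610.  436.  127.8] [165 159 143] [ 22  34 165]
plier [396.1 516.7  10.1] [132 126 114] [ 20  35 132]
board [[253, 233, 98, 102, 3163]]
blank [[281, 261, 44, 50, 1139]]
fence [[288, 227, 68, 77, 607]]
```

```bash
cat > meas.py <<'E'
from h import *
def rectfit(c,mask,z):
    mask=cv2.morphologyEx(mask,cv2.MORPH_OPEN,np.ones((3,3),np.uint8))
    cs,_=cv2.findContours(mask,cv2.RETR_EXTERNAL,cv2.CHAIN_APPROX_NONE); q=max(cs,key=cv2.contourArea)[:,0,:]
    h=cv2.convexHull(q)[:,0,:]
    W=ray(c,h,z)[:,:2].astype(np.float32)
    return cv2.minAreaRect(W),cv2.boxPoints(cv2.minAreaRect(W))
E
python3 - <<'E'
from meas import *
c=load('top0'); P=cloud(c); hsv=cv2.cvtColor(c['frame'],cv2.COLOR_RGB2HSV); z=P[:,:,2]
roi=np.zeros((480,640),bool); roi[215:345,235:370]=1
m=(roi&(z>38)&(z<70)&((hsv[:,:,2]<110)|(hsv[:,:,1]<60))).astype(np.uint8)
mb=(roi&(abs(z-51)<6)&(hsv[:,:,1]<50)&(hsv[:,:,2]>90)).astype(np.uint8)
mbl=cv2.connectedComponents(mb)[1]; mb1=(mbl==mbl[286,302]).astype(np.uint8)
mf=(roi&(hsv[:,:,1]<50)&(hsv[:,:,2]>90)&(z>52)&(z<66)).astype(np.uint8)
for n,mm,zz in (('all',m,45),('blank',mb1,51),('fence',mf,59)):
    r,b=rectfit(c,mm,zz); print(n,r,b.round(1).tolist())
    img=c['frame'][:,:,::-1].copy() if n=='all' else img
    pp=proj(c,np.c_[b,np.full(4,zz)]); cv2.polylines(img,[np.round(pp*1).astype(int)],True,(0,255,0),1)
cv2.imwrite('pics/fit0.png',cv2.resize(img[200:360,220:420],None,fx=3.7,fy=3.7,interpolation=0))
c=load('scene0'); P=cloud(c);hsv=cv2.cvtColor(c['frame'],cv2.COLOR_RGB2HSV); z=P[:,:,2]
cv2.imwrite('pics/sc0.png',cv2.resize(c['frame'][170:300,190:400,::-1],None,fx=3.7,fy=3.7))
for u,v in ((285,215),(250,215),(320,215)): print(P[v,u],hsv[v,u])
E
```

```text
all ((395.4700012207031, 332.1496887207031), (181.63186645507812, 100.82514190673828), 41.4273681640625) [[294.0, 309.8999938964844], [360.70001220703125, 234.3000030517578], [496.8999938964844, 354.3999938964844], [430.20001220703125, 430.0]]
blank ((385.4778747558594, 332.1907653808594), (79.12126159667969, 49.63079071044922), 32.00886154174805) [[338.79998779296875, 332.29998779296875], [365.1000061035156, 290.20001220703125], [432.20001220703125, 332.1000061035156], [405.8999938964844, 374.20001220703125]]
fence ((423.5314025878906, 298.8353271484375), (177.0585479736328, 11.595366477966309), 41.42734909057617) [[353.29998779296875, 244.60000610351562], [361.0, 235.89999389648438], [493.70001220703125, 353.1000061035156], [486.1000061035156, 361.79998779296875]]
[389.83271233 333.16439544  51.57321535] [ 20  15 105]
[337.76942683 298.09424807  49.74768668] [ 12 140  53]
[438.04376071 373.35969089  44.44627991] [ 12 145  58]
```

View pics/fit0.png

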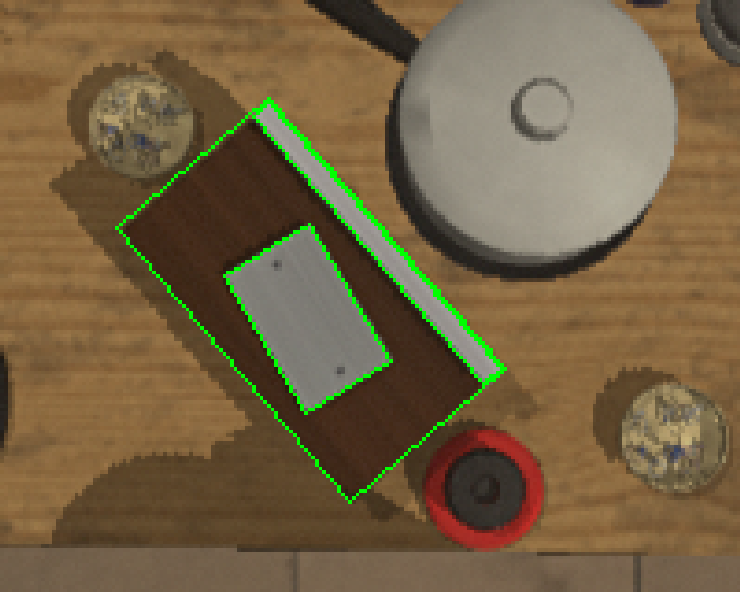

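View pics/sc0.png

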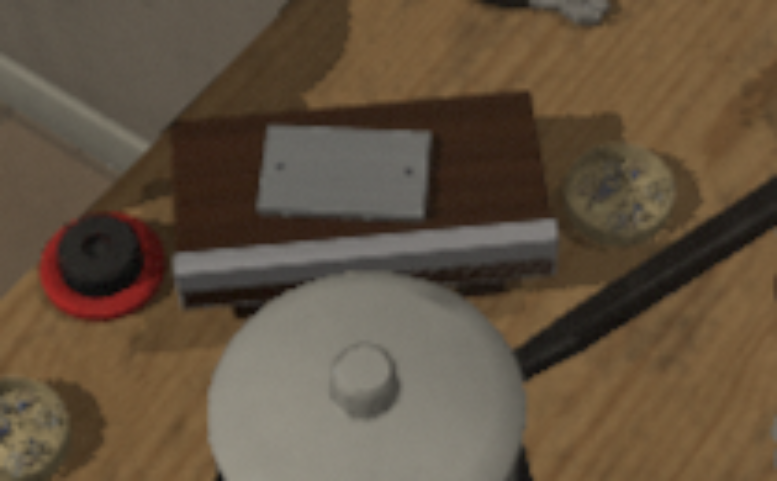

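Everything agrees with the given sizes:
- **Ledge:** 181.6x100.8 mm, centre (395.5, 332.1), with its y axis at 41.4°.
- **Blank:** 79x50 mm, at ledge (-6.6, -7.5) and turned -9.4°.
- **Dish:** at the +y end.

Next I move above the front side, with the jaws along the ledge and part closed.

jog_arm(
  motion=[0.2,-22,34,0,0,0,0.08,0.2,-44,67,0,0,0,0.16,0.2,-66,101,0,0,0,0.24,0.2,-88,135,0,0,0,0.32,0.2,-110,168,30,0,0,0.4,0.2,-131.5,202,60,0,0,0.482,0.2,-131.5,202,90,0,0,0.482,0.2,-131.5,202,100,0,0,0.482,0.2,-131.5,202,100,0,0,0.482,0.2,-131.5,202,100,0,0,0.482],
  newtons=20,
)

```text
t: 1.15
ee_pos: [357.0, 365.5, 119.8]
tcp_rot: [[0.75, 0.661, 0.001], [0.661, -0.75, 0.001], [0.001, -0.0, -1.0]]
contact_force: [-0.2, 0.1, 0.4]
opening: 37.2
```

```bash
cat >> meas.py <<'E'
O=np.array([395.5,332.1]); a=np.radians(41.43); LY=np.array([np.cos(a),np.sin(a)]); LX=np.array([LY[1],-LY[0]])
def led(p): d=np.asarray(p)[:2]-O; return np.array([d@LX,d@LY])
def st():
    s=manip.sense(); R=s['tcp_rot']; print('t',round(s['t'],2),'ledge xy',led(s['ee_pos']).round(1),'z',s['ee_pos'][2].round(1),'yaw',np.degrees(np.arctan2(R[1,0],R[0,0])).round(2),'zax',R[:,2].round(3),'F',s['contact_force'].round(1),'open',round(s['opening'],1))
E
python3 -c "
from meas import *
st(); snap('wrist','w1'); snap('scene','s1')"
```

```text
t 1.15 ledge xy [-50.6  -6.8] z 119.8 yaw 41.39 zax [ 0.001  0.001 -1.   ] F [-0.2  0.1  0.4] open 37.2
```

View pics/s1.png

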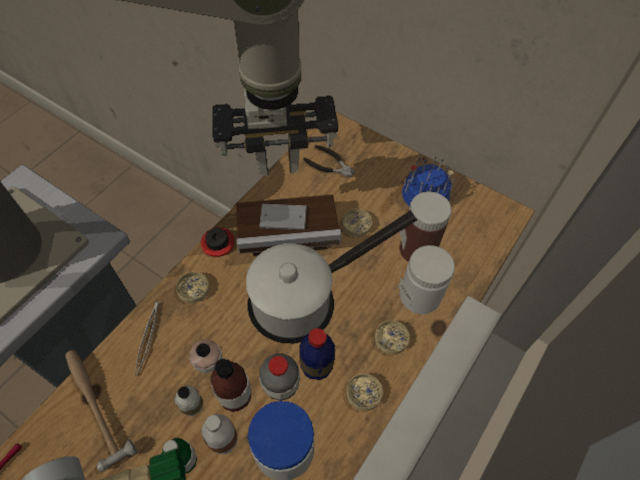

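View pics/w1.png

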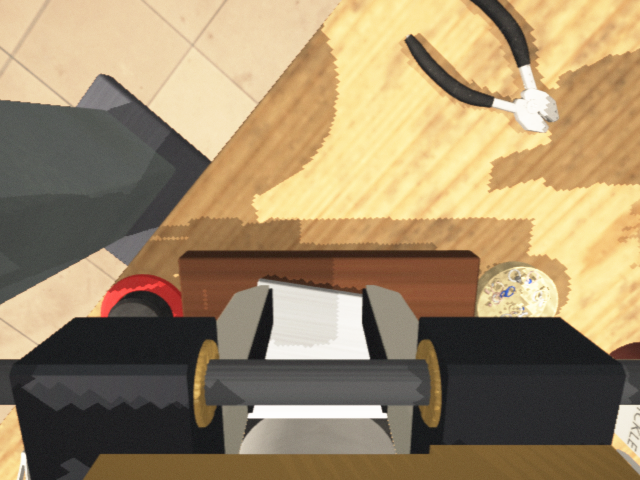

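The fingers are straight in front of the blank's long side. Tool x is ledge y and tool y is ledge x. Next I lower them in front of the blank, starting 5 mm further back.

jog_arm(
  motion=[0.2,0,-5,20,0,0,0,0.2,0,-5,40,0,0,0,0.2,0,-5,55,0,0,0,0.2,0,-5,65,0,0,0,0.2,0,-5,71,0,0,0,0.2,0,-5,71,0,0,0,0.2,0,-5,71,0,0,0],
)

```text
t: 1.95
ee_pos: [354.0, 368.6, 48.3]
tcp_rot: [[0.751, 0.66, 0.001], [0.66, -0.751, 0.001], [0.001, 0.0, -1.0]]
contact_force: [-0.0, 0.4, 0.1]
opening: 37.1
```

```bash
python3 -c "
from meas import *
st()"
```

```text
t 1.95 ledge xy [-54.8  -6.9] z 48.3 yaw 41.31 zax [ 0.001  0.001 -1.   ] F [-0.   0.4  0.1] open 37.1
```

jog_arm(
  motion=[0.2,0,3,1,0,0,0,0.2,0,6,1,0,0,0,0.2,0,8,1,0,0,0,0.2,0,10,1,0,0,0,0.2,0,12,1,0,0,0,0.2,0,14,1,0,0,0,0.2,0,16,1,0,0,0,0.2,0,18,1,0,0,0,0.2,0,20,1,0,0,0,0.2,0,20,1,0,0,0],
)

```text
t: 2.95
ee_pos: [367.0, 353.0, 46.6]
tcp_rot: [[0.751, 0.66, 0.0], [0.66, -0.751, -0.0], [-0.0, 0.0, -1.0]]
contact_force: [-0.8, 1.1, 0.2]
opening: 37.2
```

```bash
python3 -c "
from meas import *
st(); c=snap('top','t2'); c=snap('scene','s2'); 
import cv2
cv2.imwrite('pics/s2c.png',cv2.resize(c['frame'][150:280,190:400,::-1],None,fx=3.7,fy=3.7))"
```

```text
t 2.95 ledge xy [-34.5  -7.5] z 46.6 yaw 41.3 zax [ 0. -0. -1.] F [-0.8  1.1  0.2] open 37.2
```

View pics/s2c.png

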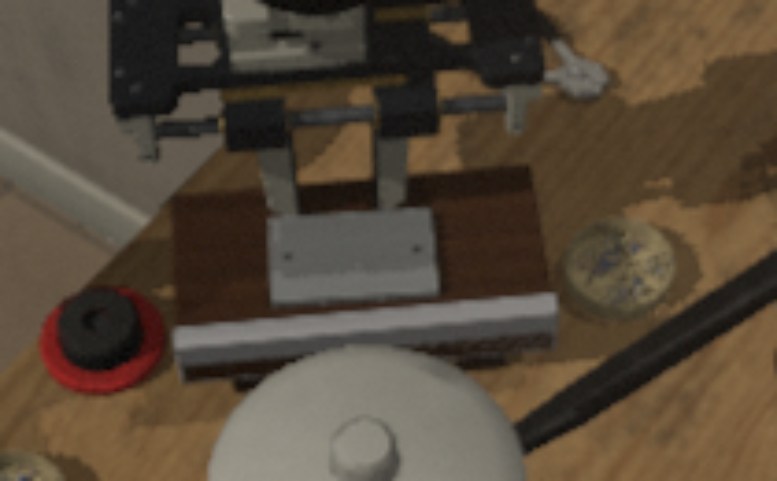

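The scene crop shows the blank now straight, with both fingertips on its long edge at (285,212) and (390,205). I keep pushing to the fence.

jog_arm(
  motion=[0.2,0,2,0,0,0,0,0.2,0,4,0,0,0,0,0.2,0,6,0,0,0,0,0.2,0,8,0,0,0,0,0.2,0,10,0,0,0,0,0.2,0,12,0,0,0,0,0.2,0,13,0,0,0,0,0.2,0,14,0,0,0,0,0.2,0,14,0,0,0,0],
)

```text
t: 3.95
ee_pos: [376.2, 342.6, 46.6]
tcp_rot: [[0.751, 0.66, 0.0], [0.66, -0.751, -0.0], [-0.0, 0.0, -1.0]]
contact_force: [-0.3, -0.7, -0.2]
opening: 37.1
```

```bash
python3 -c "
from meas import *
st(); c=snap('top','t3'); c=snap('scene','s3'); 
import cv2
cv2.imwrite('pics/s3c.png',cv2.resize(c['frame'][150:280,190:400,::-1],None,fx=3.7,fy=3.7))"
```

```text
t 3.95 ledge xy [-20.6  -7.5] z 46.6 yaw 41.3 zax [ 0. -0. -1.] F [-0.3 -0.7 -0.2] open 37.1
```

View pics/s3c.png

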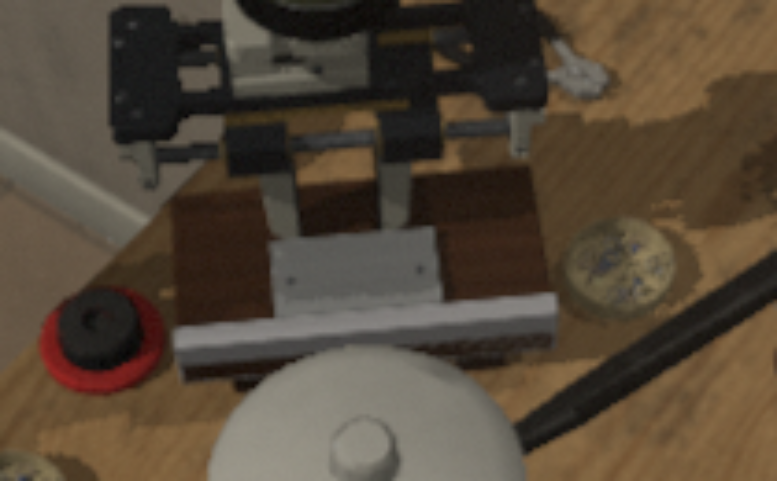

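Almost at the fence. I keep going in 0.5 mm steps until the force rises.

jog_arm(
  motion=[0.2,0,0.5,0,0,0,0,0.2,0,1,0,0,0,0,0.2,0,1.5,0,0,0,0,0.2,0,2,0,0,0,0,0.2,0,2,0,0,0,0],
)

```text
t: 4.55
ee_pos: [376.4, 342.3, 46.7]
tcp_rot: [[0.751, 0.66, -0.002], [0.66, -0.751, 0.002], [-0.0, -0.002, -1.0]]
contact_force: [-5.7, 7.3, 1.5]
opening: 37.4
```

The reaction force is 9 N, so the blank is seated on the fence. I back off, lift, shut the fingers and go round to the -y end.

jog_arm(
  motion=[0.2,0,-5,0,0,0,0,0.2,0,-12,0,0,0,0,0.2,0,-14,-25,0,0,0,1,-30,-14,-50,0,0,0,1,-60,-10,-50,0,0,0,1,-74,10,-50,0,0,0,1,-74,30,-50,0,0,0,1,-74,30,-50,0,0,0,1,-74,30,-50,0,0,0],
)

```text
t: 5.45
ee_pos: [341.7, 270.0, 96.8]
tcp_rot: [[0.752, 0.659, 0.0], [0.659, -0.752, 0.0], [0.0, -0.0, -1.0]]
contact_force: [-0.5, -0.7, 1.3]
opening: 0.3
```

```bash
cat >> meas.py <<'E'
def blankpose(c):
    P=cloud(c); hsv=cv2.cvtColor(c['frame'],cv2.COLOR_RGB2HSV)
    L=(P[:,:,:2]-O); X=L@LX; Y=L@LY
    m=((X>-48)&(X<36.5)&(abs(Y)<135)&(abs(P[:,:,2]-50)<6)&(hsv[:,:,1]<50)&(hsv[:,:,2]>70)).astype(np.uint8)
    k,l,s,_=cv2.connectedComponentsWithStats(m); i=1+np.argmax(s[1:,4]); mm=(l==i).astype(np.uint8)
    r,b=rectfit(c,mm,51); q=np.array([led(p) for p in b])
    print('blank ledge centre',led(r[0]).round(1),'size',np.round(r[1],1),'ang',round(r[2]-41.43,1),'corners',q.round(1).tolist())
    return mm
E
python3 -c "
from meas import *
st(); c=snap('top','t4'); blankpose(c)
cv2.imwrite('pics/t4c.png',cv2.resize(c['frame'][200:360,220:420,::-1],None,fx=3.7,fy=3.7,interpolation=0))
c=snap('scene','s4'); blankpose(c)
cv2.imwrite('pics/s4c.png',cv2.resize(c['frame'][150:280,190:400,::-1],None,fx=3.7,fy=3.7))"
```

```text
t 5.45 ledge xy [ 10.9 -81.4] z 96.8 yaw 41.24 zax [ 0.  0. -1.] F [-0.5 -0.7  1.3] open 0.3
blank ledge centre [11.9 32.8] size [ 7.8 47.4] ang -0.3 corners [[-11.8, 29.0], [35.6, 28.8], [35.7, 36.6], [-11.8, 36.9]]
blank ledge centre [12.9 -3.8] size [80.8 42.7] ang -1.1 corners [[-9.3, -43.8], [33.5, -44.6], [35.0, 36.1], [-7.7, 37.0]]
```

View pics/t4c.png

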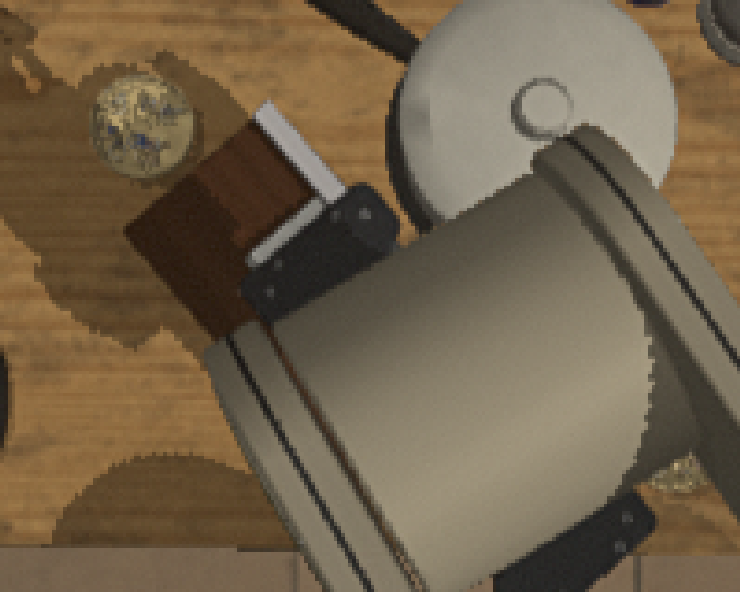

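View pics/s4c.png

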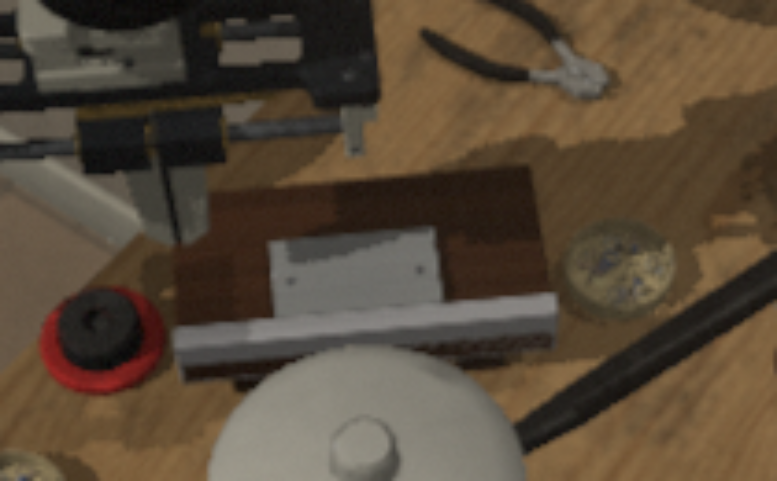

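Scene view puts the blank's ends at ledge y ≈ -44 and +37. I lower the tips at the -y end at ledge x ≈ 14 and push along +y.

jog_arm(
  motion=[1,0,3,20,0,0,0,1,0,3,40,0,0,0,1,0,3,50,0,0,0,1,5,3,50,0,0,0,1,8,3,50,0,0,0,1,11,3,50,0,0,0,1,14,3,50,0,0,0,1,17,3,50,0,0,0,1,20,3,50,0,0,0,1,20,3,50,0,0,0],
)

```text
t: 6.55
ee_pos: [358.9, 281.1, 46.7]
tcp_rot: [[0.751, 0.66, 0.0], [0.66, -0.751, 0.0], [0.0, 0.0, -1.0]]
contact_force: [0.2, -0.8, 0.6]
opening: 0.6
```

```bash
python3 -c "
from meas import *
st(); 
c=snap('scene','s5'); blankpose(c)
cv2.imwrite('pics/s5c.png',cv2.resize(c['frame'][150:280,190:400,::-1],None,fx=3.7,fy=3.7))"
```

```text
t 6.55 ledge xy [ 14.1 -61.2] z 46.7 yaw 41.31 zax [ 0.  0. -1.] F [ 0.2 -0.8  0.6] open 0.6
blank ledge centre [12.5 -3.6] size [79.5 42.9] ang -0.0 corners [[-9.0, -43.3], [33.9, -43.4], [33.9, 36.1], [-9.0, 36.1]]
```

View pics/s5c.png

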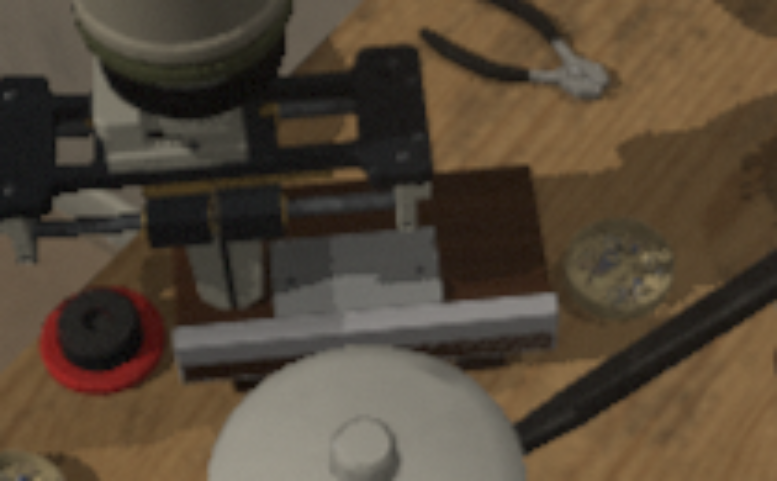

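The tips are tapered, with about 8 mm still to contact. I push 30 mm, then check.

jog_arm(
  motion=[1,3,0,0,0,0,0,1,6,0,0,0,0,0,1,9,0,0,0,0,0,1,12,0,0,0,0,0,1,15,0,0,0,0,0,1,18,0,0,0,0,0,1,22,0,0,0,0,0,1,26,0,0,0,0,0,1,30,0,0,0,0,0,1,30,0,0,0,0,0],
)

```text
t: 7.6
ee_pos: [381.7, 301.1, 46.7]
tcp_rot: [[0.751, 0.66, 0.001], [0.66, -0.751, 0.0], [0.001, 0.0, -1.0]]
contact_force: [-0.2, 0.3, -0.1]
opening: 0.4
```

```bash
python3 -c "
from meas import *
st(); 
c=snap('scene','s6'); blankpose(c)
cv2.imwrite('pics/s6c.png',cv2.resize(c['frame'][150:280,190:400,::-1],None,fx=3.7,fy=3.7))"
```

```text
t 7.6 ledge xy [ 14.1 -30.8] z 46.7 yaw 41.31 zax [ 0.001  0.    -1.   ] F [-0.2  0.3 -0.1] open 0.4
blank ledge centre [13.  16.9] size [78.4 41.7] ang -0.0 corners [[-7.8, -22.3], [33.9, -22.4], [33.9, 56.1], [-7.8, 56.1]]
```

View pics/s6c.png

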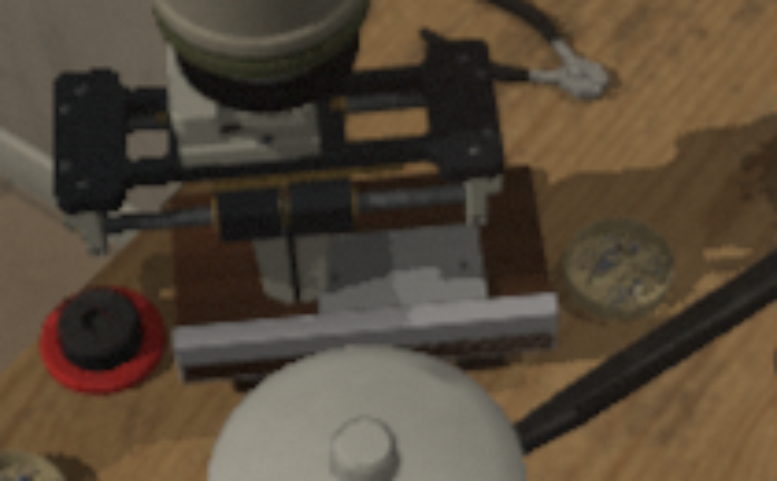

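The blank stays straight on the fence, centre y ≈ 17, so about 60 mm remain. I push 48 mm, then check.

jog_arm(
  motion=[1,3,0,0,0,0,0,1,8,0,0,0,0,0,1,13,0,0,0,0,0,1,19,0,0,0,0,0,1,25,0,0,0,0,0,1,31,0,0,0,0,0,1,37,0,0,0,0,0,1,43,0,0,0,0,0,1,48,0,0,0,0,0,1,48,0,0,0,0,0],
)

```text
t: 8.65
ee_pos: [418.0, 332.9, 46.8]
tcp_rot: [[0.751, 0.66, 0.001], [0.66, -0.751, 0.001], [0.001, 0.0, -1.0]]
contact_force: [-0.8, 0.3, -0.4]
opening: 0.3
```

```bash
python3 -c "
from meas import *
st(); 
c=snap('scene','s7'); blankpose(c)
cv2.imwrite('pics/s7c.png',cv2.resize(c['frame'][150:280,190:400,::-1],None,fx=3.7,fy=3.7))"
```

```text
t 8.65 ledge xy [14.3 17.4] z 46.8 yaw 41.31 zax [ 0.001  0.001 -1.   ] F [-0.8  0.3 -0.4] open 0.3
blank ledge centre [12.3 65. ] size [79.4 44. ] ang -0.8 corners [[-10.2, 25.6], [33.8, 25.0], [34.9, 104.4], [-9.1, 105.0]]
```

View pics/s7c.png

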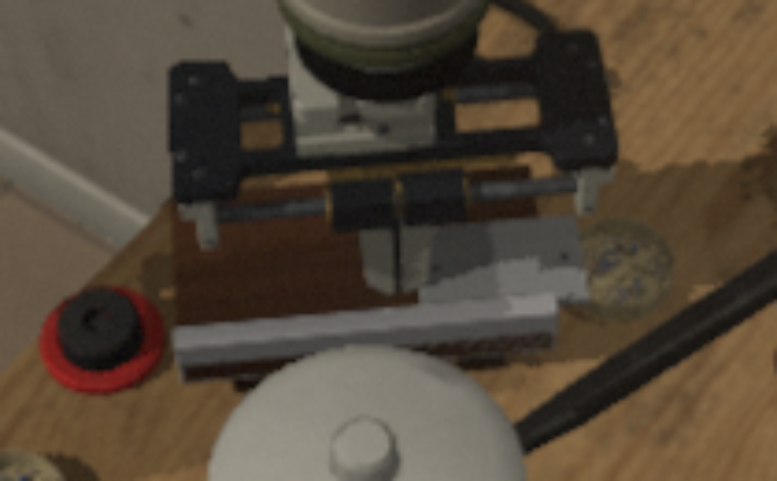

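Centre y ≈ 65, still straight. I push the last 11.5 mm, back off, lift and withdraw to look.

jog_arm(
  motion=[1,3,0,0,0,0,0,1,6,0,0,0,0,0,1,9,0,0,0,0,0,1,11,0,0,0,0,0,1,11.5,0,0,0,0,0,1,11.5,0,0,0,0,0,1,8,0,0,0,0,0,1,-2,0,0,0,0,0,1,-8,0,-25,0,0,0,1,-8,-20,-60,0,0,0],
)

```text
t: 9.7
ee_pos: [396.2, 339.0, 104.7]
tcp_rot: [[0.752, 0.659, -0.004], [0.659, -0.752, -0.004], [-0.006, 0.0, -1.0]]
contact_force: [0.4, 0.2, -0.1]
opening: 0.3
```

jog_arm(
  motion=[1,0,-40,-20,0,0,0,1,0,-80,-40,0,0,0,1,0,-120,-40,0,0,0,1,0,-160,-40,0,0,0,1,0,-160,-40,0,0,0],
)

```text
t: 10.2
ee_pos: [288.9, 464.7, 147.0]
tcp_rot: [[0.748, 0.663, -0.001], [0.663, -0.748, 0.002], [0.001, -0.002, -1.0]]
contact_force: [-0.3, -1.5, 0.1]
opening: 0.2
```

```bash
python3 -c "
from meas import *
st(); 
c=snap('scene','s8'); blankpose(c)
cv2.imwrite('pics/s8c.png',cv2.resize(c['frame'][150:280,190:400,::-1],None,fx=3.7,fy=3.7))
c=snap('top','t8'); blankpose(c)
cv2.imwrite('pics/t8c.png',cv2.resize(c['frame'][200:360,220:420,::-1],None,fx=3.7,fy=3.7))
"
```

```text
t 10.2 ledge xy [-169.9    7.9] z 147.0 yaw 41.55 zax [-0.001  0.002 -1.   ] F [-0.3 -1.5  0.1] open 0.2
blank ledge centre [12.3 75.3] size [79.8 44.7] ang -0.4 corners [[-10.3, 35.6], [34.4, 35.3], [35.0, 115.1], [-9.8, 115.4]]
blank ledge centre [12.  75.8] size [80.  49.1] ang -0.1 corners [[-12.6, 35.9], [36.5, 35.8], [36.6, 115.8], [-12.5, 115.9]]
```

View pics/s8c.png

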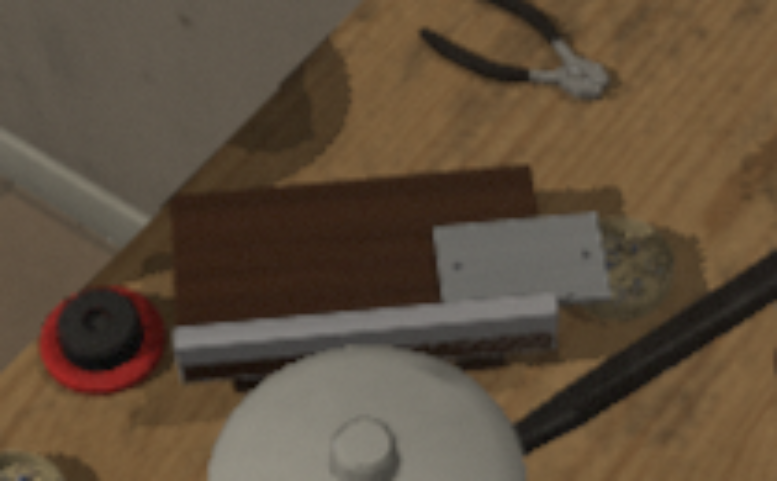

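View pics/t8c.png

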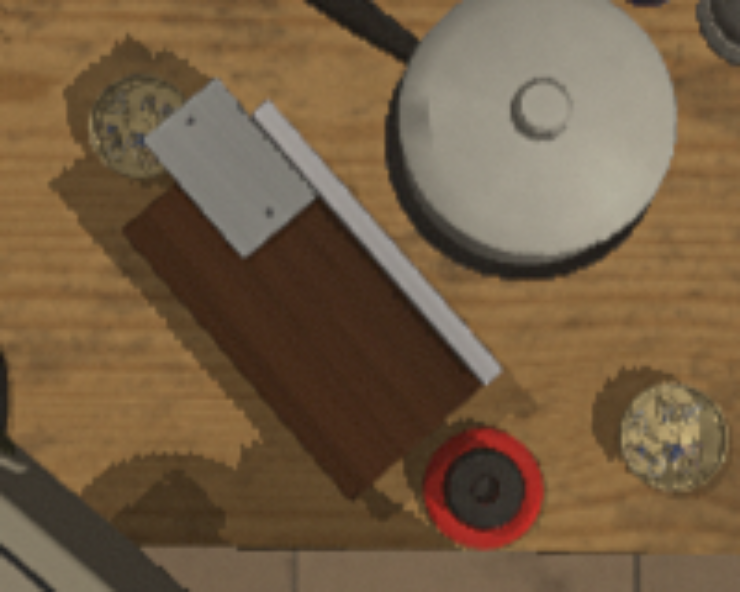

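Two views agree: the blank is at ledge x ≈ 12.3 and y ≈ 75.5, turned less than 0.5°. The dish and wheel haven't moved, and the arm is clear. I hand it in.

```bash
python3 -c "
from meas import *
st(); print(manip.sign_off())"
```

```text
t 10.3 ledge xy [-166.4    8.1] z 146.5 yaw 41.44 zax [ 0. -0. -1.] F [ 1.1 -0.5  0.7] open 0.6
the job is handed in; nothing more can be done
None
```

The blank is flat against the fence and overhangs the dish end of the ledge by about 26 mm. I handed the job in at about 10.3 s; no verdict is reported.

I pushed it square onto the fence with two part-open fingertips until about 9 N built up. Then I pushed it along the ledge from the wheel end with the fingers shut, in steps with a camera check between, and backed the arm clear.

| Last check | Top view | Scene view | Required |
|---|---|---|---|
| Blank y on ledge (mm) | 75.8 | 75.3 | 67 to 87 |
| Blank x on ledge (mm) | 12.0 | 12.3 | above 9 |
| Angle to the fence | -0.1° | -0.4° | within 3.4° (0.06 rad) |

- **Dish and wheel:** they look unmoved in the last pictures, and the fingers passed above the wheel's end of the ledge without touching it. I did not measure their shift.
- **Disagreement:** the scene view saw the blank only about 45 mm wide instead of 50 mm, because my mask cuts off at the fence edge. Its x is therefore less reliable than the top view's. In the top view, the front edge at -12.5 mm puts the blank's centre at about 12.5 mm.
- **Not measured separately:** I did not measure the blank's tilt; it looks flat in both views.

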